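Set up a stack of thin plates in a drill jig

ROBOT

A 7-joint arm with a two-finger parallel gripper is mounted at the origin on a cart in front of the work surface, level with it; the furniture and walls round the work are solid. World frame = base frame: x ahead of the robot, y to its left, z up, the work surface at z = 0. Lengths are in m, angles in rad, forces in N, time in s.
With the tool pointing down it reaches from about 0.4 to 0.85 m from the base axis. Payload 10.4 kg.
Tool frame: the origin (TCP) lies between the finger pads; the fingertips stand ahead of it and the grasp point (between the pads) lies 5 mm behind it (manip.tip_extent is the z of the fingertips in the tool frame, in m); z points along the fingers, y is the line along which they close (so a half turn about z gives the same grasp; the last joint's range is limited). The gripper opens to 85 mm and grips with 20 to 120 N. Pads are 22 mm wide; open, the fingers measure 114 mm over their backs; the gripper's body (76 mm by 85 mm) begins 54 mm behind the grasp point. The pads swing forward as they close: fully open they stand 13 mm farther back than shut.
Start: joints at [-0.023, 0.332, -0.065, 1.46, 0.022, 1.35, -0.088], TCP at [0.625, 0, 0.245] pointing down, gripper open.
Joint ranges: [-2.6, 2.6], [-0.5, 2.12], [-1.47, 1.34], [0.16, 2.42], [-1.27, 4.41], [0.06, 2.06], [-2.6, 2.6]. Speed limits (rad/s): [2.22, 2.22, 2.79, 2.79, 3.14, 3.14, 3.14].

INTERFACE

Orientations are given as a unit quaternion [x, y, z, w].
In Python, from workcell import status, viewer, manip gives the robot as it stands.
- The arm moves only by the tool play_rows, never from a script. Its argument "plan" is one flat list of numbers, 7 for each row, row after row: the turn, a rotation vector about the tool's x, y, z in degrees, then the shift along the tool's x, y, z in m, then the opening, from 0 (shut) to 1 (fully open). In form: [ax, ay, az, dx, dy, dz, grip, ax, ay, az, dx, dy, dz, grip, ...]. A call has 1 to 20 rows; each row is the pose to reach, as a shift and turn from the pose commanded when the call began, along the tool's axes at that moment; what a row does not reach only later rows make up. A row lasts 1/8 s, in which the tool goes at most 62.5 mm and 10.7 degrees, less where a joint would pass 70% of its speed; a pose out of reach is approached as far as the arm can. A call with a gripper value outside its range is refused whole. The fingers move at their own pace and stop on an object; "squeeze" is the grip in N (left out, the last holds). Time passes only in rows, so rows that repeat a pose let the fingers close. It gives the time, the measured TCP pose, the force, the opening and the grip force at its end, in the units of the state.
- status.get_obs(): the state, without advancing time (a new reading comes with each control period).
- viewer.camera(name): name is "scene" or "side" or "wrist"; returns the picture (420x560x3 uint8, red, green, blue); there is no depth.
- viewer.camera_model(name): a dict with "fx", "fy", "cx", "cy" (pixels), "R" (3x3) and "t" (3): a world point X has camera coordinates R X + t. Camera axes: x right, y down, z forward; pixel columns grow to the right and rows downward; lengths in m; the calibration is good to about 2 mm. A picture is of the moment at which its call begins: read the wrist's pose just before it. camera_model takes no time and is no camera call; for the wrist camera it gives the pose at the moment of the call.
- manip.hand_in(): hands the job in; it is judged then, once.
The state is a dict: "clock": time; "joint_pos": joint angles; "joint_velocities": joint speeds; "tau": joint torques, N m; "position": TCP position; "ee_rot": TCP orientation; "ft_force": force on the tool from outside, world axes, zero at the start; "torque": the same for the moment, N m; "grip_width": opening from 0.0 (shut) to 1.0 (fully open); "grasp_force": force on a finger pad.
Only numpy, scipy, OpenCV 4.12 (cv2) and the standard library are available. Lean on these libraries where they do the work, as an engineer would, in place of code of your own. Each camera call takes 0.05 s, during which the arm holds its last target. There are 200 camera calls.

TASK

Get the drill jig ready for stack drilling: first turn the jig's orange grip so that its white pointer line stands on the blue mark (leaf swung clear) and let go, then lay the wooden backing slip flat between the pins of the nest. Next bring over every thin aluminium plate from the magazine and lay it flat between the pins on top of the slip (slide the top plate out over the magazine's open end and pinch the overhanging part), and last turn the grip so that the pointer stands on the red mark, with the leaf over the stack, and let go. Leave the other tools on the bench alone.

Things in the scene. Friction and masses are not known exactly. Their poses are not given: they have to be found in the camera images.
- jig: Fixed grey drill jig: base plate 160 (x) x 215 (y) x 12 mm thick. Origin at bench level straight under the nest's centre; the base reaches from y = -153 to +62 mm and x = -80 to +80 mm of it. x is the nest's long side. The leaf's pivot is upright, at x = 0, y = -100 mm. Its place and yaw differ from start to start.
- nest (a point): Centre of the nest, on the base's top face (12 mm above the bench), axes as the jig's. Eight upright pins, 8 mm thick, 34 mm tall with rounded tops, bound it: four along the long sides at x = +-48, y = +-39.5 mm, four at the ends at x = +-62, y = +-18 mm; 116 x 71 mm is free between them, and the long sides are open for fingers from x = -40 to +40 mm.
- leaf (a joint): Angle of the swinging drill leaf about its upright pivot, rad, growing counter-clockwise from above: 0 = pointer exactly on the blue mark (leaf off the nest, away from the robot), 1.40 = pointer exactly on the red mark (leaf over the nest). Stops lie at -0.3 and 1.7, beyond the marks; friction (0.1 N m) holds it anywhere. It starts at 0.4 to 1.0, partly over the nest.
- leaf_grip (a point): Centre of the orange bar grip, on the pivot axis, 87 mm above the bench. The bar is 44 mm long, 14 mm wide and 30 mm tall (69 to 99 mm above the bench) and turns with the leaf. Its axes turn too: x lies along the bar, y across it (pinch along y). The leaf points 0.87 rad counter-clockwise from this x.
- pointer (a point): Outer end of the white pointer line on the dark hub disc (32 mm radius, its top 25 mm above the bench), across the pivot from the leaf, 31 mm from the pivot axis. The leaf is an aluminium bar 44 mm wide, 8 mm thick, reaching 142 mm from the pivot, its underside 55 mm above the bench, with two dark drill bushes.
- load_mark (a point): Centre of the blue mark on the black dial ring, 39.5 mm from the pivot axis (on the side that faces the robot).
- drill_mark (a point): Centre of the red mark on the black dial ring, 39.5 mm from the pivot axis (on the side away from the nest).
- magazine: Fixed plywood magazine: platform 118 x 86 mm, top 40 mm above the bench, with side guides 69 mm apart along its whole length and a back wall at +x (up to 66 mm above the bench); open above and at -x, toward the robot. Origin at bench level, under the pile's centre; x points from the open end to the back wall. It stands left or right of the jig.
- magazine_lip (a point): Middle of the platform's open edge, 55 mm from the magazine's origin toward its -x, 40 mm above the bench, axes as the magazine's. Platform and plates slide easily on one another (friction about 0.3; fingertips grip better). A plate slid out to 48 mm overhang still lies level; at 55 mm it tips.
- backing: Loose pale wooden backing slip, 110 (its x) x 64 (its y) x 12 mm, 0.06 kg. Origin: centre of its underside. Lies on the bench on the other side of the jig from the magazine.
- wax_tin: Round cream tin, 75 mm across, 29 mm tall, bystander. Origin: centre of its underside.
- sanding_block: Brown sanding block, 72 x 111 x 29 mm, bystander. Origin: centre of its underside.
- block_plane: Steel hand plane, 83 x 170 x 55 mm, bystander. Origin: centre of its underside.
- plate_1: Thin aluminium plate, 110 (its x) x 64 (its y) x 5 mm, about 0.1 kg, slippery, two blue crosses on each face; either face may be up. Origin: centre of its underside. Three or four of the five are present, in one pile in the magazine: compare their heights to see which is on top.
- plate_2: Thin aluminium plate, 110 (its x) x 64 (its y) x 5 mm, about 0.1 kg, slippery, two blue crosses on each face; either face may be up. Origin: centre of its underside. Three or four of the five are present, in one pile in the magazine: compare their heights to see which is on top.
- plate_3: Thin aluminium plate, 110 (its x) x 64 (its y) x 5 mm, about 0.1 kg, slippery, two blue crosses on each face; either face may be up. Origin: centre of its underside. Three or four of the five are present, in one pile in the magazine: compare their heights to see which is on top.
- plate_4: Thin aluminium plate, 110 (its x) x 64 (its y) x 5 mm, about 0.1 kg, slippery, two blue crosses on each face; either face may be up. Origin: centre of its underside. Three or four of the five are present, in one pile in the magazine: compare their heights to see which is on top.
- plate_5: Thin aluminium plate, 110 (its x) x 64 (its y) x 5 mm, about 0.1 kg, slippery, two blue crosses on each face; either face may be up. Origin: centre of its underside. Three or four of the five are present, in one pile in the magazine: compare their heights to see which is on top.

How it is judged:
By the outcome, as a careful person would: the job done as asked, in the order asked, and still so for the second after the job is handed in, with the robot touching nothing.
Of plate_1, plate_2, plate_3, plate_4, plate_5 only 3 to 4 are there at a start; the rules pass over those that are not, and their reading is None.
At some moment in a run one of backing may be knocked a few centimetres aside while the robot is not near it.
Once in a run the grip may slacken for a moment while it holds something.
It also fails if it takes over 210 s, if anything falls off the work surface, if the arm or the gripper's body presses on something with over 40 N, if the wrist force passes 120 N, or if a joint passes its speed limit or range.

## Working session

There is one attempt and no reset: what is moved stays moved. The work goes in short steps, Python scripts to look and compute and a tool call to move; the robot and the scene stay as the last step left them, time stands still between calls to the robot, and variables do not carry over. Pictures are saved under pics/ and viewed, at most 14 in all, crops included, and the job is handed in when it is done.

Besides the shell and the picture viewer there is one more tool, called after "Emit:" as a command line: name --argument value ..., lists and objects as JSON in quotes. play_rows: Moves the arm, as the interface text tells. Its arguments: {"type":"object","properties":{"plan":{"type":"array","items":{"type":"number"}},"squeeze":{"type":"number"}},"required":["plan"]}

```bash
ls; mkdir -p pics; cat > h.py <<'E'
import numpy as np, cv2
from workcell import status, viewer, manip
def save(name, fn):
    im=viewer.camera(name); cv2.imwrite('pics/'+fn, cv2.cvtColor(im,cv2.COLOR_RGB2BGR)); return im
def ray(m,px,z):
    """pixel(s) -> world points on plane z"""
    px=np.atleast_2d(px).astype(float)
    d=np.c_[(px[:,0]-m['cx'])/m['fx'],(px[:,1]-m['cy'])/m['fy'],np.ones(len(px))]
    R=np.array(m['R']);t=np.array(m['t']); c=-R.T@t; w=d@R
    return c+w*((z-c[2])/w[:,2])[:,None]
def proj(m,X):
    X=np.atleast_2d(X); c=X@np.array(m['R']).T+np.array(m['t'])
    return np.c_[m['fx']*c[:,0]/c[:,2]+m['cx'], m['fy']*c[:,1]/c[:,2]+m['cy']]
E
python3 - <<'E'
from h import *
print(status.get_obs(), manip.tip_extent)
a=save('scene','a.png');b=save('side','b.png');c=save('wrist','c.png')
for n in ('scene','side','wrist'):
    m=viewer.camera_model(n); print(n,m['fx'],-np.array(m['R']).T@np.array(m['t']),np.array(m['R'])[2])
cv2.imwrite('pics/ab.png',cv2.cvtColor(cv2.resize(np.hstack([a,b]),(800,300),interpolation=cv2.INTER_AREA),cv2.COLOR_RGB2BGR))
E
```

```text
pics
{'clock': 0.0, 'joint_pos': array([-0.02258847,  0.33289711, -0.064686  ,  1.46093982,  0.02163853,
        1.34988156, -0.0884935 ]), 'joint_velocities': array([-0.00127641,  0.00059523,  0.0008229 ,  0.00049319, -0.0006639 ,
       -0.00223426, -0.00087121]), 'tau': array([ 4.98105128e-04, -6.25449800e+01,  4.97091911e-02, -3.91610491e+01,
        1.63588714e-02,  9.83294769e-03, -6.01235030e-06]), 'position': array([ 6.24651682e-01, -3.18414080e-05,  2.44500843e-01]), 'ee_rot': array([ 7.07102654e-01,  7.07110547e-01, -5.41830367e-04, -4.66101603e-04]), 'ft_force': array([-0.51176168, -0.74377181,  0.26991047]), 'torque': array([ 0.01761113, -0.001463  ,  0.01892952]), 'grasp_force': 0.0, 'grip_width': 1.0014975066555156} 0.014
scene 476.62933054283474 [ 0.09567345 -0.88627434  1.11599755] [ 0.36173584  0.55945427 -0.74576008]
side 470.3222742015529 [-0.47855889  0.02840252  1.10312498] [ 0.71811496 -0.0910792  -0.68993875]
wrist 329.4379334719364 [0.62518827 0.08423747 0.37260487] [-7.14631630e-04 -3.26801717e-01 -9.45092655e-01]
```

View pics/a.png

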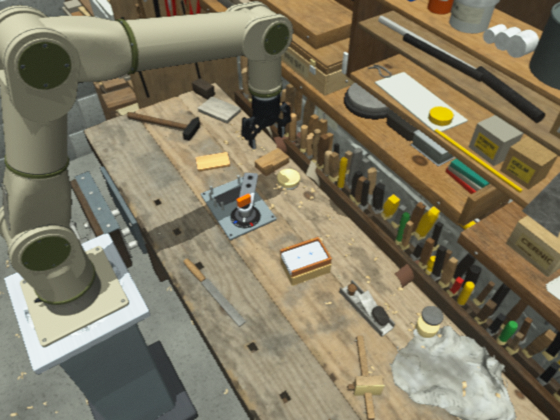

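View pics/c.png

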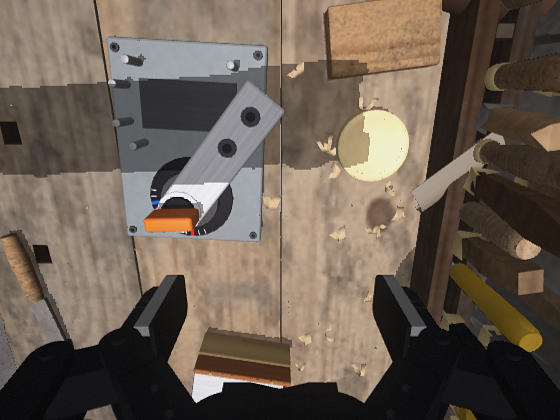

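Wrist view: the jig base has corners near (108,38), (268,40), (263,240) and (126,238). The pivot and orange grip are near (172,220), with the leaf pointing up and right. The magazine is at the bottom (-y side), and the tin and sanding block are to the right. In the scene view the backing slip is at (212,161) and the magazine with plates at (305,258).

```bash
python3 - <<'E'
from h import *
a=cv2.imread('pics/a.png');c=cv2.imread('pics/c.png')
cv2.imwrite('pics/a2.png',cv2.resize(a[140:290,190:350],None,fx=4,fy=4,interpolation=cv2.INTER_CUBIC))
b=cv2.imread('pics/b.png')
m=viewer.camera_model('wrist')
cor=ray(m,[(108,38),(268,40),(263,240),(126,238)],.012)
print(cor, [np.linalg.norm(cor[i]-cor[i-1]) for i in range(4)])
hsv=cv2.cvtColor(c,cv2.COLOR_BGR2HSV)
o=cv2.inRange(hsv,(5,180,150),(18,255,255)); 
bl=cv2.inRange(hsv,(105,150,60),(130,255,255)); rd=cv2.inRange(hsv,(0,180,100),(4,255,255))|cv2.inRange(hsv,(172,180,100),(180,255,255))
for nm,k in (('or',o),('bl',bl),('rd',rd)):
    n,_,s,ce=cv2.connectedComponentsWithStats(k)
    print(nm,[(s[i].tolist(),ce[i].round(1).tolist()) for i in range(1,n) if s[i,4]>8])
# pins tops ; leaf bushes
print('bush',ray(m,[(250,117),(227,148)],.063))
print('leaf end',ray(m,[(249,83),(284,112)],.063))
ms=viewer.camera_model('scene')
print('mag',ray(ms,[(305,258)],.058),'back',ray(ms,[(212,161)],.012))
hs=cv2.cvtColor(a,cv2.COLOR_BGR2HSV)
k=cv2.inRange(hs,(15,70,190),(28,200,255));n,_,s,ce=cv2.connectedComponentsWithStats(k)
print([(s[i].tolist(),ce[i].round(1).tolist()) for i in range(1,n) if s[i,4]>60 and s[i,0]<320])
E
```

```text
[[ 0.45627434  0.13732007  0.012     ]
 [ 0.61341451  0.13564655  0.012     ]
 [ 0.60511852 -0.07944407  0.012     ]
 [ 0.44145266 -0.07702472  0.012     ]] [np.float64(0.2148566367282203), np.float64(0.15714908126050772), np.float64(0.21525055455233322), np.float64(0.16368373689828772)]
or [([144, 218, 49, 14, 595], [167.2, 224.2])]
bl [([152, 200, 8, 5, 32], [155.1, 202.0])]
rd [([191, 229, 3, 6, 15], [192.1, 231.9])]
bush [[0.59808435 0.06563606 0.063     ]
 [0.57578969 0.03767161 0.063     ]]
leaf end [[0.59803001 0.09443882 0.063     ]
 [0.62888968 0.07001254 0.063     ]]
mag [[ 0.56700899 -0.28136185  0.058     ]] back [[0.55588264 0.25126611 0.012     ]]
[([162, 99, 18, 18, 121], [169.8, 107.2]), ([148, 126, 42, 44, 261], [167.5, 147.7]), ([253, 136, 28, 31, 305], [267.5, 154.2]), ([195, 150, 35, 19, 440], [211.9, 160.0]), ([279, 167, 22, 17, 91], [290.6, 175.6]), ([186, 176, 18, 26, 138], [195.7, 185.4]), ([259, 228, 14, 13, 102], [266.3, 233.6]), ([242, 237, 48, 52, 590], [266.8, 262.9]), ([296, 300, 21, 27, 206], [306.1, 311.9]), ([318, 334, 39, 41, 414], [336.4, 350.0]), ([311, 340, 30, 37, 177], [327.4, 358.5])]
```

View pics/a2.png

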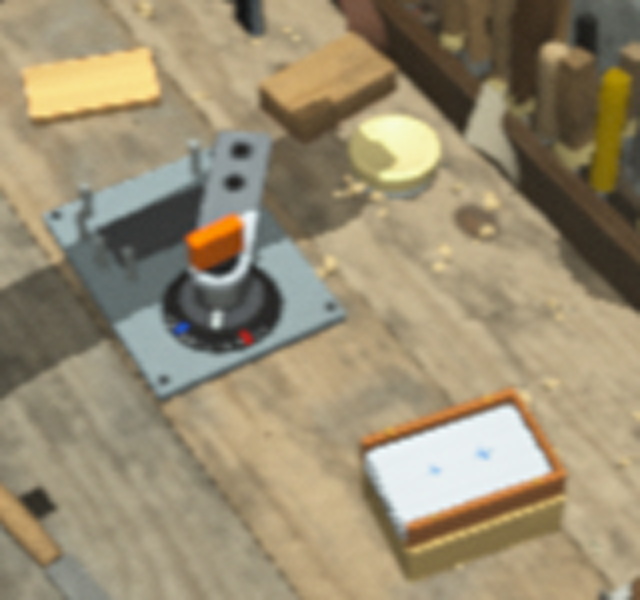

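The scene crop shows the slip to the upper left, the magazine open to the lower left with two blue crosses on its top plate, and the blue and red marks at the front of the dial. I'll move in for a closer look at the dial, with the tool turned for the grip pinch.

Emit:
play_rows --plan '[0,0,-10,-0.01,-0.02,0.01,1,0,0,-20,-0.02,-0.04,0.02,1,0,0,-30,-0.03,-0.06,0.03,1,0,0,-40,-0.04,-0.08,0.04,1,0,0,-50,-0.05,-0.1,0.045,1,0,0,-60,-0.05,-0.1,0.045,1,0,0,-70,-0.05,-0.1,0.045,1,0,0,-80,-0.05,-0.1,0.045,1,0,0,-90,-0.05,-0.1,0.045,1,0,0,-90,-0.05,-0.1,0.045,1,0,0,-90,-0.05,-0.1,0.045,1]' --squeeze 40

```text
clock: 1.52
position: [0.5249, -0.05, 0.2002]
ee_rot: [0.002, 1.0, 0.0, -0.0]
ft_force: [0.2, 0.3, 0.4]
grip_width: 1.002
grasp_force: 0.0
```

```bash
python3 - <<'E'
from h import *
import pickle
o=status.get_obs(); print(o['position'],o['ee_rot'],o['joint_pos'])
m=viewer.camera_model('wrist'); c=save('wrist','d.png'); pickle.dump(m,open('d.pkl','wb'))
E
```

```text
[ 0.52493094 -0.0500017   0.20021336] [ 2.01514956e-03  9.99997966e-01  2.49083066e-05 -7.59272577e-05] [ 0.18782576  0.15900751 -0.19719637  1.77164127  0.03305449  1.21430547
  1.54827624]
```

View pics/d.png

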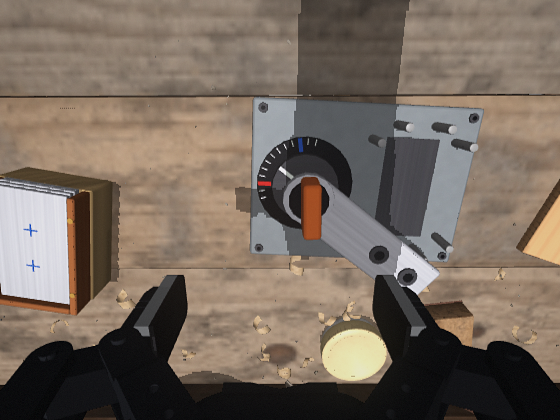

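The dial is clear: blue mark near (299,145), red near (264,184), white pointer near (285,173). The magazine is at left with its plate crosses at (30,230) and (33,266), and the slip's edge is at far right.

```bash
python3 - <<'E'
from h import *
import pickle
m=pickle.load(open('d.pkl','rb')); c=cv2.imread('pics/d.png'); hsv=cv2.cvtColor(c,cv2.COLOR_BGR2HSV)
def comp(k,mn=8):
    n,_,s,ce=cv2.connectedComponentsWithStats(k); return [(s[i].tolist(),ce[i].round(1).tolist()) for i in range(1,n) if s[i,4]>mn]
roi=np.zeros(c.shape[:2],np.uint8); roi[130:235,253:356]=255
bl=comp(cv2.inRange(hsv,(105,120,60),(130,255,255))&roi); rd=comp((cv2.inRange(hsv,(0,180,120),(4,255,255))|cv2.inRange(hsv,(172,150,100),(180,255,255)))&roi)
print(bl,rd)
roi2=np.zeros_like(roi); roi2[160:185,272:295]=255
wh=comp(cv2.inRange(hsv,(0,0,190),(180,60,255))&roi2); print(wh)
cor=ray(m,[(253,98),(483,109),(450,262),(249,254)],.012); print(cor[:,:2],[np.linalg.norm(cor[i]-cor[i-1]).round(4) for i in range(4)])
scr=ray(m,[(263,107),(474,117),(442,256),(258,247)],.012); print('screws',scr[:,:2], scr.mean(0))
for p,q in ((1,0),(2,3)): d=scr[p]-scr[q]; print('yaw',np.arctan2(-d[0],d[1]))
for p,q in ((3,0),(2,1)): d=scr[p]-scr[q]; print('yaw',np.arctan2(d[1],d[0]))
B=ray(m,bl[0][1],.014)[0];Rr=ray(m,rd[0][1],.014)[0]
d=Rr-B; L=np.linalg.norm(d[:2]); print('marks',B,Rr,'chord',L,'exp',2*39.5*np.sin(.7))
n=np.array([-d[1],d[0],0])/L; mid=(B+Rr)/2
piv=mid+n*39.5e-3*np.cos(.7); print('pivot',piv)
aB=np.arctan2(*(B-piv)[1::-1]);print('leaf0 world angle',aB+np.pi,'red',np.arctan2(*(Rr-piv)[1::-1])+np.pi)
W=ray(m,wh[0][1],.025)[0]; print('pointer ang',np.arctan2(*(W-piv)[1::-1])+np.pi, np.linalg.norm(W-piv))
# grip top
o=cv2.inRange(hsv,(2,150,80),(15,255,255))&roi; o[:, :295]=0
cn=max(cv2.findContours(o,0,2)[0],key=cv2.contourArea); r=cv2.minAreaRect(cn); print(r, ray(m,cv2.boxPoints(r),.099)[:,:2])
print('bush',ray(m,[(380,255),(407,277)],.063))
print('crosses',ray(m,[(30,230),(33,266)],.055))
E
```

```text
[([298, 137, 5, 16, 64], [300.0, 144.5])] [([258, 181, 13, 5, 51], [264.1, 183.3])]
[([279, 167, 7, 8, 29], [282.3, 170.0])]
[[ 0.4431353  -0.07392348]
 [ 0.45340666  0.13709611]
 [ 0.61083606  0.13287005]
 [ 0.60057065 -0.08285226]] [np.float64(0.1577), np.float64(0.2113), np.float64(0.1575), np.float64(0.216)]
screws [[ 0.45098385 -0.06498594]
 [ 0.46047414  0.13017119]
 [ 0.6036279   0.12313866]
 [ 0.59238727 -0.07306151]] [0.52686829 0.0288156  0.012     ]
yaw -0.048590717953530344
yaw -0.05722903867305535
yaw -0.05704815025445791
yaw -0.04908622890149604
marks [ 0.48488609 -0.03060328  0.014     ] [ 0.52252737 -0.06522186  0.014     ] chord 0.05114011982953721 exp 50.89319729177759
pivot [ 0.52415782 -0.02567581  0.014     ]
leaf0 world angle 0.12481903693533525 red 1.5295906041378142
pointer ang 0.9005306348518225 0.029853535782386417
((311.0, 205.5), (57.0, 20.0), 90.0) [[ 0.49591901 -0.03469322]
 [ 0.4959662  -0.02045691]
 [ 0.54004665 -0.01879116]
 [ 0.53999637 -0.03390166]]
bush [[0.57620129 0.03962444 0.063     ]
 [0.59870622 0.06653489 0.063     ]]
crosses [[ 0.55431331 -0.27392459  0.055     ]
 [ 0.59061091 -0.2802344   0.055     ]]
```

Emit:
play_rows --plan '[0,0,-1.3,0.001,0.0245,0.03,1,0,0,-1.3,0.001,0.0245,0.07,1,0,0,-1.3,0.001,0.0245,0.1,1,0,0,-1.3,0.001,0.0245,0.114,1,0,0,-1.3,0.001,0.0245,0.114,0,0,0,-1.3,0.001,0.0245,0.114,0,0,0,-1.3,0.001,0.0245,0.114,0,0,0,-1.3,0.001,0.0245,0.114,0,0,0,-1.3,0.001,0.0245,0.114,0]' --squeeze 40

```text
clock: 2.7
position: [0.5245, -0.0258, 0.0872]
ee_rot: [-0.011, 1.0, -0.0, 0.001]
ft_force: [-1.5, -1.4, 6.6]
grip_width: 0.154
grasp_force: 41.5
```

Emit:
play_rows --plan '[0,0,6,0,0,0,0,0,0,12,0,0,0,0,0,0,18,0,0,0,0,0,0,24,0,0,0,0,0,0,30,0,0,0,0,0,0,36,0,0,0,0,0,0,40,0,0,0,0,0,0,44.1,0,0,0,0,0,0,44.1,0,0,0,0,0,0,44.1,0,0,0,0]'

```text
clock: 3.95
position: [0.5243, -0.0262, 0.0872]
ee_rot: [0.365, 0.931, -0.0, 0.001]
ft_force: [-3.0, -2.2, 7.5]
grip_width: 0.156
grasp_force: 41.7
```

```bash
cat >> h.py <<'E'
PIV=np.array([.524,-.0255]); YAW=-.05; NEST=np.array([.529,.0742])
def comp(k,mn=8):
    n,_,s,ce=cv2.connectedComponentsWithStats(k); return [(s[i].tolist(),ce[i].round(1).tolist()) for i in range(1,n) if s[i,4]>mn]
def dial(fn):
    """leaf angle from the pointer in a wrist view"""
    m=viewer.camera_model('wrist'); c=save('wrist',fn); hsv=cv2.cvtColor(c,cv2.COLOR_RGB2HSV)
    V,U=np.mgrid[0:420,0:560]; P=ray(m,np.c_[U.ravel(),V.ravel()],.025)[:,:2]-PIV; r=np.hypot(*P.T).reshape(V.shape)
    k=cv2.inRange(hsv,(0,0,150),(180,60,255)); k[(r<.021)|(r>.033)]=0
    P2=ray(m,np.c_[U.ravel(),V.ravel()],.014)[:,:2]-PIV; r2=np.hypot(*P2.T).reshape(V.shape)
    b=cv2.inRange(hsv,(105,120,60),(130,255,255)); b[r2>.05]=0
    rd=cv2.inRange(hsv,(0,180,110),(4,255,255))|cv2.inRange(hsv,(172,150,100),(180,255,255)); rd[r2>.05]=0; rd[r2<.034]=0
    for nm,kk,z in (('ptr',k,.025),('blue',b,.014),('red',rd,.014)):
        for s,ce in comp(kk):
            d=ray(m,ce,z)[0,:2]-PIV; print(nm,s,ce,'angle',np.arctan2(-d[1],-d[0]).round(3),'r',np.hypot(*d).round(4))
E
python3 - <<'E'
from h import *
dial('e.png'); o=status.get_obs(); print(o['ee_rot'],o['ft_force'],o['torque'])
E
```

```text
ptr [239, 204, 16, 14, 91] [246.7, 210.6] angle 0.133 r 0.0262
ptr [239, 242, 13, 29, 194] [244.4, 255.7] angle 1.378 r 0.0266
ptr [308, 242, 20, 29, 288] [316.9, 255.0] angle -2.834 r 0.0274
blue [222, 184, 20, 18, 147] [231.9, 192.6] angle 0.136 r 0.0392
red [227, 259, 11, 13, 71] [232.7, 265.6] angle 1.525 r 0.0422
[ 3.65297397e-01  9.30890698e-01 -1.37917086e-04  5.49302102e-04] [-2.09931491 -3.41875693  7.13510531] [-0.53449226  0.5577919  -0.07236931]
```

View pics/e.png

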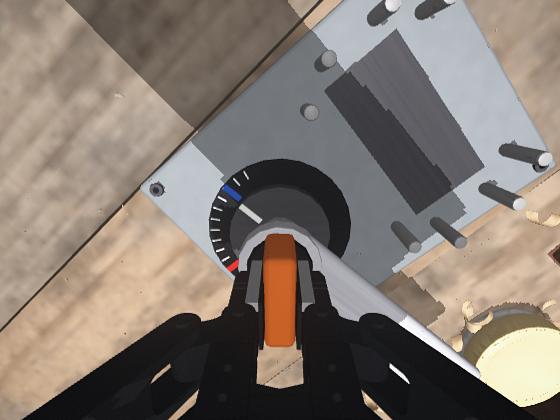

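The pointer is on blue (0.133 against 0.136). I'll release, rise, and go over to the slip.

Emit:
play_rows --plan '[0,0,0,0,0,0,0.5,0,0,0,0,0,0,0.5,0,0,0,0,0,-0.03,0.6,0,0,0,0,0,-0.08,1,0,0,0,0,0,-0.133,1,0,0,-10,0.03,0.04,-0.133,1,0,0,-20,0.06,0.08,-0.133,1,0,0,-30,0.09,0.12,-0.133,1,0,0,-40,0.12,0.16,-0.133,1,0,0,-42.8,0.15,0.2,-0.133,1,0,0,-42.8,0.165,0.225,-0.133,1,0,0,-42.8,0.165,0.225,-0.133,1,0,0,-42.8,0.165,0.225,-0.133,1]'

```text
clock: 5.62
position: [0.5559, 0.2508, 0.219]
ee_rot: [0.0, 1.0, -0.0, -0.0]
ft_force: [0.4, -1.4, -0.0]
grip_width: 0.999
grasp_force: 0.0
```

```bash
cat >> h.py <<'E'
def quadpts(mask,off=0):
    cn=max(cv2.findContours(mask,0,2)[0],key=cv2.contourArea); return cv2.boxPoints(cv2.minAreaRect(cn)),cv2.contourArea(cn),cn
def rectworld(m,cn,z):
    """min-area rectangle of a contour cast on plane z: centre, sides, angle of long side"""
    P=ray(m,cn.reshape(-1,2),z)[:,:2]
    (c,wh,a)=cv2.minAreaRect((P*1000).astype(np.float32)); 
    if wh[0]<wh[1]: wh=wh[::-1]; a+=90
    a=(a+90)%180-90
    return np.array(c)/1000,np.array(wh),a
def toolshift(w,daz=0):
    """world shift -> tool shift at present pose"""
    from scipy.spatial.transform import Rotation as Ro
    o=status.get_obs(); R=Ro.from_quat(o['ee_rot']); y=R.apply([0,1,0])
    return R.inv().apply(np.array(w)-o['position']).round(4),'tool y angle deg',np.degrees(np.arctan2(y[1],y[0])).round(2)
E
python3 - <<'E'
from h import *
m=viewer.camera_model('wrist'); c=save('wrist','f.png'); hsv=cv2.cvtColor(c,cv2.COLOR_RGB2HSV)
k=cv2.inRange(hsv,(13,60,170),(28,190,255)); k[300:]=0
k=cv2.morphologyEx(k,cv2.MORPH_OPEN,np.ones((5,5)))
q,a,cn=quadpts(k); print(q,a); print(rectworld(m,cn,.012))
print(status.get_obs()['position'], toolshift([.55,.25,.2]))
E
```

```text
[[240.92949 219.44164]
 [246.31908 202.674  ]
 [293.83813 217.94798]
 [288.44855 234.71562]] 619.5
(array([0.59877582, 0.23778461]), array([54.8290863 , 20.36420631]), 70.80908966064453)
[0.5560487  0.25035588 0.21919567] (array([ 0.006 , -0.0004,  0.0192]), 'tool y angle deg', np.float64(89.91))
```

View pics/f.png

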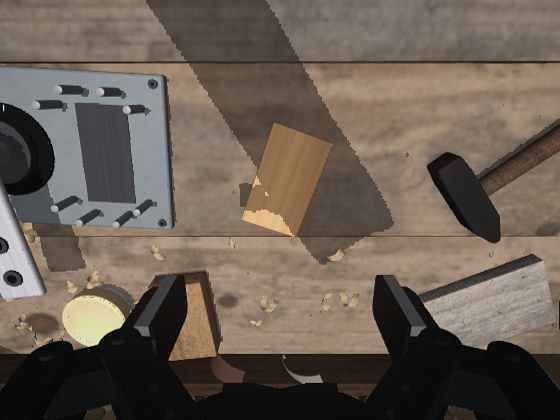

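The slip lies in the arm's shadow, with corners at about (275,122), (332,143), (295,236) and (243,219).

```bash
python3 - <<'E'
from h import *
m=viewer.camera_model('wrist')
P=ray(m,[(275,122),(332,143),(295,236),(243,219)],.012); print(P,[np.linalg.norm(P[i]-P[i-1]).round(4) for i in range(4)])
c=P.mean(0); d=P[2]+P[3]-P[0]-P[1]; e=P[1]+P[2]-P[0]-P[3]; print('centre',c,'long ang',np.degrees(np.arctan2(d[1],d[0])),'short',np.degrees(np.arctan2(e[1],e[0])))
print(toolshift([c[0],c[1],.010]))
E
```

```text
[[0.49689636 0.24573341 0.012     ]
 [0.51742121 0.30297965 0.012     ]
 [0.61928275 0.26723098 0.012     ]
 [0.59912752 0.21038875 0.012     ]] [np.float64(0.1082), np.float64(0.0608), np.float64(0.108), np.float64(0.0603)]
centre [0.55818196 0.2565832  0.012     ] long ang -19.205188773652 short 70.37548603955472
(array([-0.0021,  0.0064,  0.2092]), 'tool y angle deg', np.float64(89.91))
```

Emit:
play_rows --plan '[0,0,9,-0.002,0.0064,0.05,1,0,0,19.4,-0.002,0.0064,0.1,1,0,0,19.4,-0.002,0.0064,0.15,1,0,0,19.4,-0.002,0.0064,0.18,1,0,0,19.4,-0.002,0.0064,0.2,1,0,0,19.4,-0.002,0.0064,0.209,1,0,0,19.4,-0.002,0.0064,0.209,0.6,0,0,19.4,-0.002,0.0064,0.209,0.6,0,0,19.4,-0.002,0.0064,0.209,0.5,0,0,19.4,-0.002,0.0064,0.209,0.5]' --squeeze 40

```text
clock: 6.92
position: [0.5587, 0.2585, 0.0117]
ee_rot: [0.168, 0.986, 0.001, 0.001]
ft_force: [-0.2, -0.1, 7.5]
grip_width: 0.737
grasp_force: 45.1
```

Emit:
play_rows --plan '[0,0,0,0,0,-0.02,0.5,0,0,0,0,0,-0.05,0.5,0,0,0,0,0,-0.08,0.5,0,0,0,0,0,-0.09,0.5]'

```text
clock: 7.42
position: [0.5589, 0.2588, 0.1034]
ee_rot: [0.168, 0.986, 0.001, 0.002]
ft_force: [-1.1, 0.2, -0.6]
grip_width: 0.729
grasp_force: 44.4
```

```bash
python3 - <<'E'
from h import *
import pickle
o=status.get_obs(); m=viewer.camera_model('wrist'); save('wrist','g.png'); pickle.dump((o['position'],o['ee_rot'],m),open('g.pkl','wb'));print(toolshift([NEST[0],NEST[1],.11]),o['position'],o['grip_width'])
E
```

```text
(array([-0.0331, -0.1839, -0.007 ]), 'tool y angle deg', np.float64(70.6)) [0.55888713 0.2587512  0.10337029] 0.7291843616316417
```

View pics/g.png

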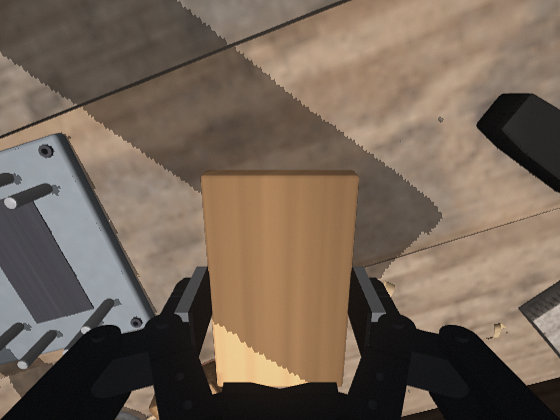

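```bash
python3 - <<'E'
from h import *
import pickle
from scipy.spatial.transform import Rotation as Ro
p,q,m=pickle.load(open('g.pkl','rb')); R=np.array(m['R'])
for z in (.102,.106,.110): 
    P=ray(m,[(203,175),(357,175)],z); T=Ro.from_quat(q).inv().apply(P-p); print(z,T.round(4),np.linalg.norm(P[0]-P[1]))
E
```

```text
0.102 [[ 0.0539 -0.0306  0.0011]
 [ 0.0539  0.031   0.0013]] 0.061641949283236075
0.106 [[ 0.0548 -0.0297 -0.0029]
 [ 0.0548  0.0301 -0.0027]] 0.05973076787323881
0.11 [[ 0.0557 -0.0287 -0.0069]
 [ 0.0557  0.0291 -0.0067]] 0.057819586463241535
```

Emit:
play_rows --plan '[0,0,-4,-0.005,-0.03,0,0.5,0,0,-8,-0.012,-0.07,0,0.5,0,0,-12,-0.02,-0.11,0,0.5,0,0,-16.5,-0.027,-0.15,0,0.5,0,0,-16.5,-0.032,-0.184,0,0.5,0,0,-16.5,-0.032,-0.184,0,0.5,0,0,-16.5,-0.032,-0.184,0.015,0.5,0,0,-16.5,-0.032,-0.184,0.033,0.5,0,0,-16.5,-0.032,-0.184,0.033,0.5,0,0,-16.5,-0.032,-0.184,0.033,0.5]'

```text
clock: 8.72
position: [0.5268, 0.0745, 0.0671]
ee_rot: [0.025, 1.0, 0.0, -0.0]
ft_force: [-0.3, 0.9, 0.1]
grip_width: 0.733
grasp_force: 44.4
```

```bash
python3 - <<'E'
from h import *
save('wrist','i.png'); print(toolshift([.528,NEST[1],.026]),status.get_obs()['grip_width'])
E
```

```text
(array([-0.0009, -0.0001,  0.0415]), 'tool y angle deg', np.float64(87.13)) 0.7355265423721578
```

View pics/i.png

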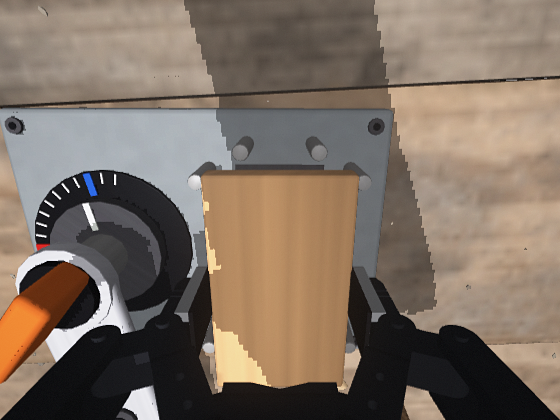

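Emit:
play_rows --plan '[0,0,0,-0.001,0,0.012,0.5,0,0,0,-0.001,0,0.024,0.5,0,0,0,-0.001,0,0.034,0.5,0,0,0,-0.001,0,0.041,0.5,0,0,0,-0.001,0,0.041,0.5]'

```text
clock: 9.4
position: [0.5275, 0.0738, 0.0257]
ee_rot: [0.025, 1.0, -0.0, -0.001]
ft_force: [0.0, -0.2, -0.7]
grip_width: 0.735
grasp_force: 44.4
```

Emit:
play_rows --plan '[0,0,0,0,0,0.002,0.5,0,0,0,0,0,0.002,1,0,0,0,0,0,0.002,1,0,0,0,0,0,0.002,1,0,0,0,0,0,-0.04,1,0,0,0,0,0,-0.1,1,0,0,0,0,0,-0.16,1,0,0,0,0,0,-0.2,1,0,0,0,0,0,-0.2,1]'

```text
clock: 10.52
position: [0.5295, 0.0743, 0.23]
ee_rot: [0.025, 1.0, 0.0, 0.003]
ft_force: [0.1, 1.0, -0.8]
grip_width: 1.0
grasp_force: 0.0
```

```bash
python3 - <<'E'
from h import *
save('wrist','j.png'); print(status.get_obs()['position'])
E
```

```text
[0.52846735 0.07401558 0.22753786]
```

Emit:
play_rows --plan '[0,0,2,-0.005,-0.04,0,1,0,0,7,-0.012,-0.09,0,1,0,0,7,-0.02,-0.14,0,1,0,0,7,-0.027,-0.19,0,1,0,0,7,-0.035,-0.24,0,1,0,0,7,-0.042,-0.29,0,1,0,0,7,-0.0475,-0.34,0,1,0,0,7,-0.0475,-0.348,0,1,0,0,7,-0.0475,-0.348,0,1,0,0,7,-0.0475,-0.348,0,1]'

```text
clock: 11.82
position: [0.558, -0.2741, 0.2258]
ee_rot: [0.085, 0.996, 0.001, -0.0]
ft_force: [0.5, 0.6, 1.5]
grip_width: 0.996
grasp_force: 0.0
```

```bash
python3 - <<'E'
from h import *
import pickle
m=viewer.camera_model('wrist'); c=save('wrist','k.png'); pickle.dump(m,open('k.pkl','wb'))
j=cv2.imread('pics/j.png'); k=cv2.imread('pics/k.png')
cv2.imwrite('pics/jk.png',np.hstack([j[:300,80:400],k[:300,100:480]]))
print(status.get_obs()['position'])
hsv=cv2.cvtColor(c,cv2.COLOR_RGB2HSV); print(comp(cv2.inRange(hsv,(95,60,100),(125,255,255))))
w=cv2.inRange(hsv,(0,0,190),(180,40,255)); w[300:]=0; print(comp(w,300))
E
```

```text
[ 0.55809893 -0.27421829  0.2260746 ]
[([519, 55, 5, 16, 64], [520.7, 62.9]), ([276, 179, 14, 12, 47], [282.6, 184.5]), ([276, 215, 13, 13, 33], [282.2, 221.2])]
[([539, 126, 21, 129, 2217], [549.2, 188.6]), ([248, 144, 58, 47, 2074], [272.5, 163.8]), ([249, 215, 40, 41, 1222], [265.7, 237.0])]
```

View pics/jk.png

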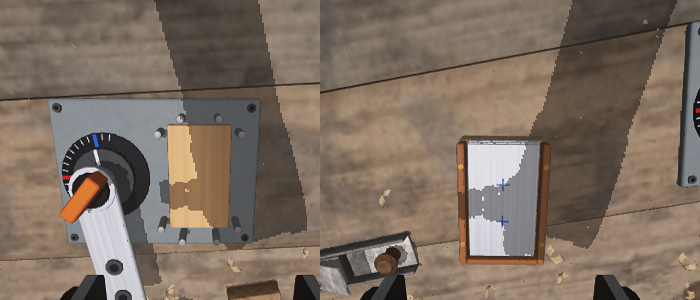

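The left half shows the slip flat between the pins with the pointer on blue. The right half shows the magazine with crosses at full-image (282.6,184.5) and (282.2,221.2), and its open end towards the top.

```bash
python3 - <<'E'
from h import *
import pickle
mk=pickle.load(open('k.pkl','rb'));md=pickle.load(open('d.pkl','rb'));ms=viewer.camera_model('scene')
d=cv2.imread('pics/d.png'); h=cv2.cvtColor(d,cv2.COLOR_BGR2HSV); cd=[x for x in comp(cv2.inRange(h,(95,60,100),(125,255,255)),5) if x[1][0]<100]; print(cd)
a=cv2.imread('pics/a.png'); h=cv2.cvtColor(a,cv2.COLOR_BGR2HSV); ca=[x for x in comp(cv2.inRange(h,(90,35,150),(125,255,255)),2) if 285<x[1][0]<325 and 235<x[1][1]<275]; print(ca)
for z in (.050,.055,.060,.065):
    K=ray(mk,[(282.6,184.5),(282.2,221.2)],z)[:,:2]; print(z,K.round(4).tolist(),np.degrees(np.arctan2(*(K[1]-K[0])[::-1])).round(2),'d',ray(md,[x[1] for x in cd],z)[:,:2].round(4).tolist(),'scene',ray(ms,[x[1] for x in ca],z)[:,:2].round(4).tolist())
E
```

```text
[([23, 224, 15, 13, 46], [30.2, 229.9]), ([26, 260, 14, 12, 41], [32.6, 265.4])]
[([309, 252, 3, 3, 7], [310.0, 253.0]), ([297, 256, 3, 3, 6], [298.2, 257.2])]
0.05 [[0.5546, -0.2704], [0.5914, -0.277]] -10.16 d [[0.5563, -0.2778], [0.5927, -0.2847]] scene [[0.5919, -0.2705], [0.5565, -0.2643]]
0.055 [[0.5533, -0.2702], [0.5895, -0.2767]] -10.16 d [[0.5542, -0.2737], [0.59, -0.2805]] scene [[0.5896, -0.2734], [0.5543, -0.2673]]
0.06 [[0.552, -0.2701], [0.5876, -0.2765]] -10.16 d [[0.5521, -0.2696], [0.5873, -0.2762]] scene [[0.5873, -0.2763], [0.5522, -0.2702]]
0.065 [[0.5507, -0.2699], [0.5857, -0.2762]] -10.16 d [[0.5501, -0.2655], [0.5845, -0.272]] scene [[0.5849, -0.2791], [0.55, -0.2731]]
```

```bash
cat >> h.py <<'E'
MA=np.array([.5698,-.2733]); MX=np.array([np.cos(np.radians(-10.2)),np.sin(np.radians(-10.2))])
E
python3 - <<'E'
from h import *
import pickle
mk=pickle.load(open('k.pkl','rb'))
for px,z in (((284,144),.06),((284,262),.066)): print((ray(mk,px,z)[0,:2]-MA)@MX)
p=MA+.020*MX; print(toolshift([*p,.080]))
E
```

```text
-0.05498186177337651
0.05845583272948368
(array([-0.0314,  0.0026,  0.1461]), 'tool y angle deg', np.float64(80.23))
```

Emit:
play_rows --plan '[0,0,0.4,-0.0314,0.0026,0.04,0,0,0,0.4,-0.0314,0.0026,0.08,0,0,0,0.4,-0.0314,0.0026,0.12,0,0,0,0.4,-0.0314,0.0026,0.14,0,0,0,0.4,-0.0314,0.0026,0.146,0,0,0,0.4,-0.0314,0.0026,0.146,0,0,0,0.4,-0.0314,0.0026,0.15,0,0,0,0.4,-0.0314,0.0026,0.153,0,0,0,0.4,-0.0314,0.0026,0.153,0]'

```text
clock: 13.0
position: [0.5896, -0.2792, 0.0742]
ee_rot: [0.09, 0.996, -0.0, 0.001]
ft_force: [-0.8, 0.6, 4.0]
grip_width: 0.0
grasp_force: 2.1
```

Emit:
play_rows --plan '[0,0,0,0,0,0.0015,0,0,0,0,0.004,0,0.0015,0,0,0,0,0.009,0,0.0015,0,0,0,0,0.015,0,0.0015,0,0,0,0,0.021,0,0.0015,0,0,0,0,0.027,0,0.0015,0,0,0,0,0.033,0,0.0015,0,0,0,0,0.038,0,0.0015,0,0,0,0,0.042,0,0.0015,0,0,0,0,0.045,0,0.0015,0,0,0,0,0.045,0,0.0015,0]'

```text
clock: 14.38
position: [0.5469, -0.2715, 0.0742]
ee_rot: [0.09, 0.996, -0.001, 0.003]
ft_force: [2.1, -0.1, 11.3]
grip_width: -0.003
grasp_force: 5.5
```

Emit:
play_rows --plan '[0,0,0,0,0,-0.03,0,0,0,0,0.01,0,-0.08,0.5,0,0,0,0.02,0,-0.12,1,0,0,0,0.02,0,-0.12,1,0,0,0,0.02,0,-0.12,1]'

```text
clock: 15.0
position: [0.525, -0.2672, 0.1914]
ee_rot: [0.09, 0.996, 0.0, -0.0]
ft_force: [0.2, 0.5, -0.8]
grip_width: 0.845
grasp_force: 0.0
```

```bash
cat >> h.py <<'E'
def crosses(fn,z):
    m=viewer.camera_model('wrist'); c=save('wrist',fn); hsv=cv2.cvtColor(c,cv2.COLOR_RGB2HSV)
    k=cv2.dilate(cv2.inRange(hsv,(95,60,70),(125,255,255)),np.ones((3,3)))
    k[330:]=0
    cs=comp(k,20); out=[]
    for s,ce in cs:
        P=ray(m,ce,z)[0,:2]; d=P-MA; u=d@MX; v=d@np.array([-MX[1],MX[0]]); print(s,ce,P.round(4),'mag uv',u.round(4),v.round(4)); out.append((P,u,v))
    return [o for o in out if abs(o[2])<.03 and abs(o[1])<.12]
def magtarget(u,v,z):
    p=MA+u*MX+v*np.array([-MX[1],MX[0]]); return toolshift([*p,z])
E
python3 - <<'E'
from h import *
o=crosses('l.png',.06); 
if len(o)==2:
    d=o[0][0]-o[1][0]; print('dist',np.hypot(*d),'ang',np.degrees(np.arctan2(d[1],d[0])),'u',(o[0][1]+o[1][1])/2,'v',(o[0][2]+o[1][2])/2)
print(magtarget(-.055-.014,0,.063),status.get_obs()['position'])
E
```

```text
[534, 89, 8, 19, 136] [537.3, 98.2] [ 0.4785 -0.0633] mag uv -0.127 0.1905
[274, 176, 17, 17, 118] [281.8, 183.8] [ 0.5093 -0.2625] mag uv -0.0614 -0.0
[274, 218, 16, 15, 96] [281.5, 225.0] [ 0.5447 -0.269 ] mag uv -0.0255 -0.0002
[274, 263, 16, 11, 91] [281.4, 267.2] [ 0.5843 -0.2762] mag uv 0.0148 -0.0003
(array([0.0234, 0.0017, 0.1277]), 'tool y angle deg', np.float64(79.71)) [ 0.52477668 -0.26701371  0.19070667]
```

View pics/l.png

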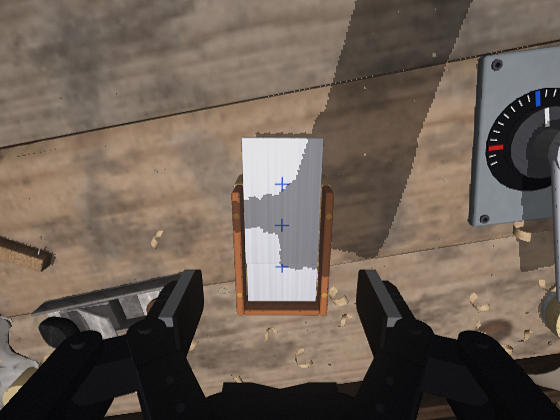

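The top plate has slid out: crosses at (282,184) and (282,225), overhang about 43 mm. The next plate's cross shows at (281,267). Now I'll pinch the sides of the overhang.

Emit:
play_rows --plan '[0,0,0,0.0234,0.0017,0.04,1,0,0,0,0.0234,0.0017,0.08,1,0,0,0,0.0234,0.0017,0.11,1,0,0,0,0.0234,0.0017,0.127,1,0,0,0,0.0234,0.0017,0.127,1,0,0,0,0.0234,0.0017,0.127,0.5,0,0,0,0.0234,0.0017,0.127,0.5,0,0,0,0.0234,0.0017,0.127,0.5]' --squeeze 80

```text
clock: 16.05
position: [0.5034, -0.2619, 0.0669]
ee_rot: [0.09, 0.996, -0.0, 0.001]
ft_force: [-2.6, 1.8, 8.3]
grip_width: 0.69
grasp_force: 83.7
```

Emit:
play_rows --plan '[0,0,0,0,0,-0.01,0.5,0,0,0,0,0,-0.03,0.5,0,0,0,0,0,-0.05,0.5,0,0,0,0,0,-0.05,0.5]'

```text
clock: 16.55
position: [0.5036, -0.262, 0.117]
ee_rot: [0.09, 0.996, -0.001, 0.002]
ft_force: [0.1, -0.0, -1.6]
grip_width: 0.691
grasp_force: 85.7
```

```bash
python3 - <<'E'
from h import *
save('wrist','n.png'); o=status.get_obs(); print(o['position'],o['grip_width'],o['ft_force'],o['torque'])
E
```

```text
[ 0.50290617 -0.26164588  0.11564755] 0.6906520722560635 [-0.05434597  0.66780608 -1.71966685] [-0.00991926  0.07537696 -0.02042395]
```

View pics/n.png

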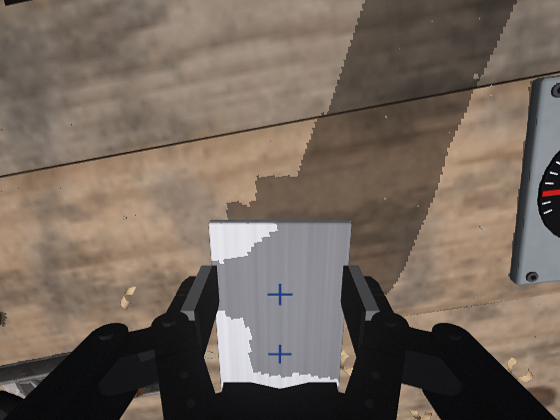

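The plate is held by its overhang, with its edge at row 221 (columns 210-350) and crosses at (280,295) and (280,354).

```bash
python3 - <<'E'
from h import *
from scipy.spatial.transform import Rotation as Ro
m=viewer.camera_model('wrist');o=status.get_obs();q=Ro.from_quat(o['ee_rot'])
for z in (.104,.108,.112,.116): print(z,q.inv().apply(ray(m,[(210,222),(350,222),(280,295),(280,354)],z)-o['position']).round(4)[:,:2].tolist())
J=lambda x,y:NEST+x*np.array([np.cos(YAW),np.sin(YAW)])+y*np.array([-np.sin(YAW),np.cos(YAW)])
for off in (.025,): print(J(-off,0),toolshift([*J(-off,0),.12]))
E
```

```text
0.104 [[0.0296, -0.0316], [0.0297, 0.032], [-0.009, 0.0002], [-0.0453, 0.0003]]
0.108 [[0.0312, -0.0307], [0.0312, 0.0311], [-0.0063, 0.0002], [-0.0416, 0.0003]]
0.112 [[0.0327, -0.0298], [0.0328, 0.0301], [-0.0036, 0.0002], [-0.0379, 0.0003]]
0.116 [[0.0343, -0.0289], [0.0343, 0.0292], [-0.001, 0.0002], [-0.0342, 0.0003]]
[0.50403124 0.07544948] (array([ 0.0592,  0.3319, -0.0046]), 'tool y angle deg', np.float64(79.7))
```

Emit:
play_rows --plan '[0,0,0,0,0,-0.03,0.5,0,0,0,0.005,0.02,-0.05,0.5,0,0,-2,0.012,0.06,-0.05,0.5,0,0,-4,0.02,0.1,-0.05,0.5,0,0,-6,0.027,0.14,-0.05,0.5,0,0,-7.4,0.034,0.18,-0.05,0.5,0,0,-7.4,0.041,0.22,-0.05,0.5,0,0,-7.4,0.048,0.26,-0.05,0.5,0,0,-7.4,0.054,0.3,-0.05,0.5,0,0,-7.4,0.0584,0.325,-0.05,0.5,0,0,-7.4,0.0584,0.332,-0.05,0.5,0,0,-7.4,0.0584,0.332,-0.03,0.5,0,0,-7.4,0.0584,0.332,0,0.5,0,0,-7.4,0.0584,0.332,0.025,0.5,0,0,-7.4,0.0584,0.332,0.045,0.5,0,0,-7.4,0.0584,0.332,0.045,0.5,0,0,-7.4,0.0584,0.332,0.045,0.5]'

```text
clock: 18.73
position: [0.5048, 0.0751, 0.0704]
ee_rot: [0.026, 1.0, -0.0, 0.0]
ft_force: [0.8, 1.0, -1.3]
grip_width: 0.69
grasp_force: 86.1
```

```bash
cat >> h.py <<'E'
J=lambda x,y=0:NEST+x*np.array([np.cos(YAW),np.sin(YAW)])+y*np.array([-np.sin(YAW),np.cos(YAW)])
E
python3 - <<'E'
from h import *
from scipy.spatial.transform import Rotation as Ro
c=save('wrist','p.png'); m=viewer.camera_model('wrist');o=status.get_obs();q=Ro.from_quat(o['ee_rot'])
print(o['position'],o['grip_width'],o['ft_force'])
print(toolshift([*J(-.0242),.040]))
E
```

```text
[0.50499036 0.07531334 0.07069105] 0.6876956140338258 [-1.24530335  0.24060596 -1.00005216]
(array([0.0002, 0.0001, 0.0307]), 'tool y angle deg', np.float64(87.07))
```

View pics/p.png

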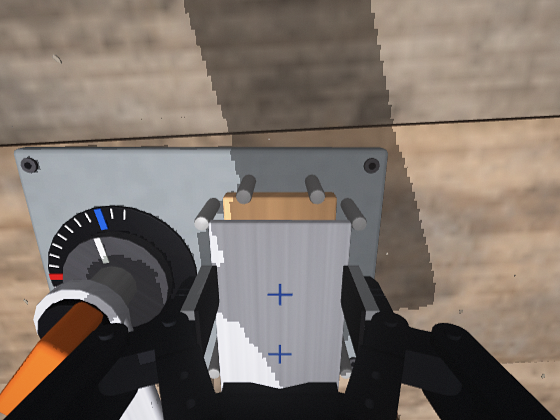

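Emit:
play_rows --plan '[0,0,0,0,0,0.01,0.5,0,0,0,0,0,0.02,0.5,0,0,0,0,0,0.028,0.5,0,0,0,0,0,0.033,0.5,0,0,0,0,0,0.033,0.5]'

```text
clock: 19.4
position: [0.5043, 0.0757, 0.0366]
ee_rot: [0.025, 1.0, 0.0, -0.0]
ft_force: [0.1, -0.2, -1.1]
grip_width: 0.689
grasp_force: 87.0
```

Emit:
play_rows --plan '[0,0,0,0,0,0.001,0.7,0,0,0,0,0,0.001,1,0,0,0,0,0,0.001,1,0,0,0,0,0,-0.03,1,0,0,0,-0.01,0,-0.08,1,0,0,0,-0.02,0,-0.13,1,0,0,0,-0.025,0,-0.17,1,0,0,0,-0.025,0,-0.17,1]'

```text
clock: 20.4
position: [0.5312, 0.0747, 0.2101]
ee_rot: [0.025, 1.0, 0.001, 0.003]
ft_force: [0.1, 0.4, -1.4]
grip_width: 0.997
grasp_force: 0.0
```

```bash
cat >> h.py <<'E'
def nestview(fn,z):
    m=viewer.camera_model('wrist'); c=save('wrist',fn); hsv=cv2.cvtColor(c,cv2.COLOR_RGB2HSV)
    k=cv2.dilate(cv2.inRange(hsv,(95,60,60),(125,255,255)),np.ones((3,3)))
    for s,ce in comp(k,20):
        d=ray(m,ce,z)[0,:2]-NEST; u=d@[np.cos(YAW),np.sin(YAW)]; v=d@[-np.sin(YAW),np.cos(YAW)]
        if abs(u)<.06 and abs(v)<.04: print('cross jig xy mm',(u*1e3).round(1),(v*1e3).round(1),s)
E
python3 - <<'E'
from h import *
nestview('q.png',.029); o=status.get_obs(); print(o['position'],magtarget(.020,0,.16))
E
```

```text
cross jig xy mm -18.3 0.3 [272, 158, 15, 15, 83]
cross jig xy mm 17.6 0.3 [272, 194, 15, 15, 83]
[0.5300031  0.07448674 0.20789551] (array([-0.0771, -0.3479,  0.0479]), 'tool y angle deg', np.float64(87.09))
```

View pics/q.png

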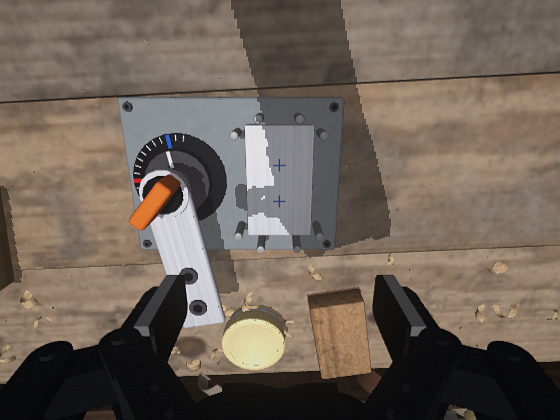

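The first plate lies flat, with crosses at jig (-18.3, 0.3) and (17.6, 0.3) mm, and the pointer still on blue. Next plate.

Emit:
play_rows --plan '[0,0,2,-0.005,-0.04,0,1,0,0,4,-0.012,-0.09,0,1,0,0,7.4,-0.02,-0.14,0,1,0,0,7.4,-0.027,-0.19,0,1,0,0,7.4,-0.035,-0.24,0,0.6,0,0,7.4,-0.042,-0.29,0,0.2,0,0,7.4,-0.047,-0.33,0,0,0,0,7.4,-0.047,-0.348,0,0,0,0,7.4,-0.047,-0.348,0,0,0,0,7.4,-0.047,-0.348,0,0]'

```text
clock: 21.7
position: [0.559, -0.2734, 0.2065]
ee_rot: [0.089, 0.996, 0.001, -0.0]
ft_force: [-0.1, 0.1, -0.1]
grip_width: -0.006
grasp_force: 0.0
```

```bash
python3 - <<'E'
from h import *
crosses('r.png',.055); print(magtarget(.018,0,.069))
E
```

```text
[531, 48, 8, 20, 139] [534.4, 57.5] [ 0.4837 -0.0592] mag uv -0.1226 0.1955
[274, 179, 16, 16, 111] [281.5, 186.6] [ 0.551 -0.27 ] mag uv -0.0191 -0.0001
[274, 218, 15, 15, 95] [281.1, 224.9] [ 0.5865 -0.2767] mag uv 0.017 -0.0003
(array([-0.0286,  0.0018,  0.1377]), 'tool y angle deg', np.float64(79.84))
```

Emit:
play_rows --plan '[0,0,0,-0.0286,0.0018,0.05,0,0,0,0,-0.0286,0.0018,0.1,0,0,0,0,-0.0286,0.0018,0.128,0,0,0,0,-0.0286,0.0018,0.137,0,0,0,0,-0.0286,0.0018,0.14,0,0,0,0,-0.0286,0.0018,0.14,0,0,0,0,-0.024,0.0018,0.14,0,0,0,0,-0.019,0.0018,0.14,0,0,0,0,-0.013,0.0018,0.14,0,0,0,0,-0.007,0.0018,0.14,0,0,0,0,-0.001,0.0018,0.14,0,0,0,0,0.005,0.0018,0.14,0,0,0,0,0.01,0.0018,0.14,0,0,0,0,0.014,0.0018,0.14,0,0,0,0,0.0155,0.0018,0.14,0,0,0,0,0.0155,0.0018,0.14,0]'

```text
clock: 23.75
position: [0.5454, -0.2709, 0.0692]
ee_rot: [0.089, 0.996, -0.001, 0.002]
ft_force: [0.7, 0.5, 7.6]
grip_width: -0.002
grasp_force: 3.7
```

Emit:
play_rows --plan '[0,0,0,0,0,-0.03,0,0,0,0,0.01,0,-0.08,0.5,0,0,0,0.02,0,-0.12,1,0,0,0,0.02,0,-0.12,1,0,0,0,0.02,0,-0.12,1]'

```text
clock: 24.38
position: [0.524, -0.2669, 0.1869]
ee_rot: [0.089, 0.996, 0.0, 0.0]
ft_force: [0.1, -0.6, -0.5]
grip_width: 0.851
grasp_force: 0.0
```

```bash
python3 - <<'E'
from h import *
crosses('s.png',.055); print(magtarget(-.069,0,.059),status.get_obs()['position'])
E
```

```text
[537, 90, 8, 19, 132] [540.9, 99.0] [ 0.4786 -0.0602] mag uv -0.1275 0.1936
[272, 179, 17, 17, 116] [280.2, 186.6] [ 0.5107 -0.264 ] mag uv -0.0599 -0.0013
[272, 220, 16, 16, 111] [279.5, 227.6] [ 0.546 -0.271] mag uv -0.0238 -0.0019
[275, 265, 16, 9, 81] [282.5, 267.5] [ 0.5842 -0.2751] mag uv 0.0145 0.0007
(array([0.0224, 0.0018, 0.1272]), 'tool y angle deg', np.float64(79.73)) [ 0.52374364 -0.26691584  0.1861451 ]
```

Emit:
play_rows --plan '[0,0,0.8,0.0214,0.0002,0.04,1,0,0,0.8,0.0214,0.0002,0.08,1,0,0,0.8,0.0214,0.0002,0.11,1,0,0,0.8,0.0214,0.0002,0.127,1,0,0,0.8,0.0214,0.0002,0.127,1,0,0,0.8,0.0214,0.0002,0.127,0.5,0,0,0.8,0.0214,0.0002,0.127,0.5,0,0,0.8,0.0214,0.0002,0.127,0.5]'

```text
clock: 25.42
position: [0.5037, -0.2636, 0.0616]
ee_rot: [0.097, 0.995, -0.0, 0.001]
ft_force: [-4.4, 1.9, 7.6]
grip_width: 0.695
grasp_force: 84.7
```

Emit:
play_rows --plan '[0,0,0,0,0,-0.01,0.5,0,0,0,0,0,-0.03,0.5,0,0,0,0,0,-0.06,0.5,0,0,0,0,0,-0.1,0.5,0,0,0,0,0,-0.1,0.5]'

```text
clock: 26.05
position: [0.5052, -0.2644, 0.1643]
ee_rot: [0.097, 0.995, -0.001, 0.004]
ft_force: [0.0, -0.1, -1.8]
grip_width: 0.697
grasp_force: 85.9
```

```bash
cat >> h.py <<'E'
def held(fn):
    """crosses of the held plate in tool frame (plate top about 7 mm below TCP)"""
    from scipy.spatial.transform import Rotation as Ro
    m=viewer.camera_model('wrist'); o=status.get_obs(); q=Ro.from_quat(o['ee_rot']); c=save('wrist',fn); hsv=cv2.cvtColor(c,cv2.COLOR_RGB2HSV)
    k=cv2.dilate(cv2.inRange(hsv,(100,80,60),(125,255,255)),np.ones((3,3)))
    for s,ce in comp(k,30):
        if 240<ce[0]<320: print('held',s,ce,q.inv().apply(ray(m,ce,o['position'][2]-.007)-o['position']).round(4))
    print(o['position'],o['grip_width'])
E
python3 - <<'E'
from h import *
held('t.png'); print(toolshift([*J(-.0242),.16]))
E
```

```text
held [267, 286, 27, 24, 206] [280.0, 297.4] [[-0.0072  0.0002  0.0071]]
held [268, 347, 26, 21, 176] [280.4, 357.0] [[-0.0431  0.0005  0.0073]]
[ 0.50517801 -0.26444109  0.16433864] 0.696614906838342
(array([0.0647, 0.3331, 0.0015]), 'tool y angle deg', np.float64(78.89))
```

Emit:
play_rows --plan '[0,0,0,0.005,0.02,0,0.5,0,0,-2,0.012,0.06,0,0.5,0,0,-4,0.02,0.1,0,0.5,0,0,-6,0.027,0.14,0,0.5,0,0,-8.2,0.034,0.18,0,0.5,0,0,-8.2,0.043,0.22,0,0.5,0,0,-8.2,0.051,0.26,0,0.5,0,0,-8.2,0.059,0.3,0,0.5,0,0,-8.2,0.0657,0.325,0,0.5,0,0,-8.2,0.0657,0.333,0,0.5,0,0,-8.2,0.0657,0.333,0.02,0.5,0,0,-8.2,0.0657,0.333,0.05,0.5,0,0,-8.2,0.0657,0.333,0.075,0.5,0,0,-8.2,0.0657,0.333,0.086,0.5,0,0,-8.2,0.0657,0.333,0.086,0.5,0,0,-8.2,0.0657,0.333,0.086,0.5]'

```text
clock: 28.1
position: [0.5033, 0.0761, 0.0748]
ee_rot: [0.025, 1.0, 0.0, 0.001]
ft_force: [0.2, -0.9, -1.0]
grip_width: 0.693
grasp_force: 86.0
```

```bash
python3 - <<'E'
from h import *
held('u.png'); print(toolshift([*J(-.0252),.042]))
E
```

```text
held [267, 286, 27, 24, 199] [279.9, 297.8] [[-0.0074  0.0001  0.007 ]]
held [268, 347, 26, 21, 175] [280.4, 356.9] [[-0.0428  0.0004  0.0071]]
[0.50327083 0.07605414 0.07475212] 0.6934534096096525
(array([-0.0005, -0.0006,  0.0328]), 'tool y angle deg', np.float64(87.09))
```

Emit:
play_rows --plan '[0,0,0,0,-0.0006,0.01,0.5,0,0,0,0,-0.0006,0.02,0.5,0,0,0,0,-0.0006,0.028,0.5,0,0,0,0,-0.0006,0.0325,0.5,0,0,0,0,-0.0006,0.0325,0.5]'

```text
clock: 28.78
position: [0.5027, 0.0755, 0.0412]
ee_rot: [0.025, 1.0, 0.0, 0.0]
ft_force: [0.4, 0.5, 0.2]
grip_width: 0.693
grasp_force: 86.5
```

Emit:
play_rows --plan '[0,0,0,0,0,0,0.7,0,0,0,0,0,0,1,0,0,0,0,0,0,1,0,0,0,0,0,-0.03,1,0,0,0,-0.01,0,-0.08,1,0,0,0,-0.02,0,-0.13,1,0,0,0,-0.025,0,-0.17,1,0,0,0,-0.025,0,-0.17,1]'

```text
clock: 29.78
position: [0.5295, 0.0745, 0.2147]
ee_rot: [0.025, 1.0, 0.0, 0.003]
ft_force: [-0.0, -0.1, -0.3]
grip_width: 1.0
grasp_force: 0.0
```

```bash
python3 - <<'E'
from h import *
nestview('v.png',.034); o=status.get_obs(); print(o['position'],magtarget(-.01,0,.205))
E
```

```text
cross jig xy mm -18.7 0.1 [272, 159, 15, 15, 96]
cross jig xy mm 17.2 0.4 [273, 196, 14, 14, 95]
[0.52829632 0.07424364 0.21244749] (array([-0.0492, -0.3437,  0.0074]), 'tool y angle deg', np.float64(87.09))
```

Emit:
play_rows --plan '[0,0,2,-0.005,-0.04,0,1,0,0,4,-0.012,-0.09,0,1,0,0,7.4,-0.02,-0.14,0,1,0,0,7.4,-0.027,-0.19,0,1,0,0,7.4,-0.035,-0.24,0,0.6,0,0,7.4,-0.042,-0.29,0,0.2,0,0,7.4,-0.049,-0.33,0.007,0,0,0,7.4,-0.049,-0.344,0.007,0,0,0,7.4,-0.049,-0.344,0.007,0,0,0,7.4,-0.049,-0.344,0.007,0]'

```text
clock: 31.08
position: [0.5595, -0.2699, 0.2042]
ee_rot: [0.089, 0.996, 0.0, -0.0]
ft_force: [0.6, 0.4, 0.7]
grip_width: -0.001
grasp_force: 0.0
```

```bash
python3 - <<'E'
from h import *
crosses('w.png',.050); print(magtarget(.018,0,.0615),status.get_obs()['position'])
E
```

```text
[529, 47, 8, 20, 140] [532.5, 57.0] [ 0.4837 -0.0553] mag uv -0.1233 0.1993
[271, 178, 16, 16, 110] [278.4, 185.4] [ 0.5507 -0.2692] mag uv -0.0196 0.0007
[271, 217, 15, 14, 95] [278.1, 223.3] [ 0.586  -0.2758] mag uv 0.0164 0.0004
(array([-0.0287, -0.0017,  0.1429]), 'tool y angle deg', np.float64(79.84)) [ 0.55956154 -0.26989689  0.20438435]
```

Emit:
play_rows --plan '[0,0,0,-0.0287,-0.0017,0.05,0,0,0,0,-0.0287,-0.0017,0.1,0,0,0,0,-0.0287,-0.0017,0.13,0,0,0,0,-0.0287,-0.0017,0.14,0,0,0,0,-0.0287,-0.0017,0.143,0,0,0,0,-0.0287,-0.0017,0.143,0,0,0,0,-0.024,-0.0017,0.143,0,0,0,0,-0.019,-0.0017,0.143,0,0,0,0,-0.013,-0.0017,0.143,0,0,0,0,-0.007,-0.0017,0.143,0,0,0,0,-0.001,-0.0017,0.143,0,0,0,0,0.005,-0.0017,0.143,0,0,0,0,0.01,-0.0017,0.143,0,0,0,0,0.0145,-0.0017,0.143,0,0,0,0,0.0165,-0.0017,0.143,0,0,0,0,0.0165,-0.0017,0.143,0]'

```text
clock: 33.12
position: [0.5447, -0.2704, 0.0642]
ee_rot: [0.089, 0.996, -0.001, 0.002]
ft_force: [1.0, 0.1, 8.0]
grip_width: -0.002
grasp_force: 3.7
```

Emit:
play_rows --plan '[0,0,0,0,0,-0.03,0,0,0,0,0.01,0,-0.08,0.5,0,0,0,0.02,0,-0.12,1,0,0,0,0.02,0,-0.12,1,0,0,0,0.02,0,-0.12,1]'

```text
clock: 33.75
position: [0.5231, -0.2665, 0.1818]
ee_rot: [0.089, 0.996, -0.0, 0.0]
ft_force: [0.3, 0.1, -0.5]
grip_width: 0.847
grasp_force: 0.0
```

```bash
python3 - <<'E'
from h import *
crosses('x.png',.050); print(magtarget(-.068,0,.054),status.get_obs()['position'])
E
```

```text
[541, 91, 8, 20, 137] [544.9, 100.3] [ 0.4793 -0.0568] mag uv -0.1275 0.197
[273, 178, 17, 17, 118] [280.7, 186.3] [ 0.5097 -0.2631] mag uv -0.061 -0.0006
[273, 220, 16, 15, 108] [280.5, 227.2] [ 0.545  -0.2696] mag uv -0.0251 -0.0007
[273, 264, 16, 11, 91] [280.5, 268.3] [ 0.5838 -0.2765] mag uv 0.0144 -0.0007
(array([0.0205, 0.0015, 0.127 ]), 'tool y angle deg', np.float64(79.74)) [ 0.52283228 -0.26644239  0.18098318]
```

Emit:
play_rows --plan '[0,0,0,0.0205,0.001,0.04,1,0,0,0,0.0205,0.001,0.08,1,0,0,0,0.0205,0.001,0.11,1,0,0,0,0.0205,0.001,0.127,1,0,0,0,0.0205,0.001,0.127,1,0,0,0,0.0205,0.001,0.127,0.5,0,0,0,0.0205,0.001,0.127,0.5,0,0,0,0.0205,0.001,0.127,0.5]'

```text
clock: 34.8
position: [0.5034, -0.2629, 0.0562]
ee_rot: [0.09, 0.996, -0.0, 0.001]
ft_force: [-4.6, 1.3, 7.8]
grip_width: 0.702
grasp_force: 85.5
```

Emit:
play_rows --plan '[0,0,0,0,0,-0.01,0.5,0,0,0,0,0,-0.03,0.5,0,0,0,0,0,-0.06,0.5,0,0,0,0,0,-0.1,0.5,0,0,0,0,0,-0.105,0.5,0,0,0,0,0,-0.105,0.5]'

```text
clock: 35.55
position: [0.5031, -0.2624, 0.1598]
ee_rot: [0.09, 0.996, -0.0, 0.001]
ft_force: [-0.3, 0.1, -1.8]
grip_width: 0.692
grasp_force: 86.0
```

```bash
python3 - <<'E'
from h import *
held('y.png'); print(toolshift([*J(-.0242),.16]))
E
```

```text
held [266, 284, 28, 24, 203] [279.7, 295.7] [[-0.0063  0.0001  0.007 ]]
held [268, 345, 25, 21, 184] [280.0, 355.3] [[-0.0418  0.0003  0.007 ]]
[ 0.50308968 -0.26235058  0.15976822] 0.6917107338340486
(array([ 0.0581,  0.3325, -0.0011]), 'tool y angle deg', np.float64(79.71))
```

Emit:
play_rows --plan '[0,0,0,0.005,0.02,0,0.5,0,0,-2,0.012,0.06,0,0.5,0,0,-4,0.02,0.1,0,0.5,0,0,-6,0.027,0.14,0,0.5,0,0,-7.4,0.034,0.18,0,0.5,0,0,-7.4,0.041,0.22,0,0.5,0,0,-7.4,0.048,0.26,0,0.5,0,0,-7.4,0.054,0.3,0,0.5,0,0,-7.4,0.0575,0.325,0,0.5,0,0,-7.4,0.0575,0.3325,0,0.5,0,0,-7.4,0.0575,0.3325,0.02,0.5,0,0,-7.4,0.0575,0.3325,0.05,0.5,0,0,-7.4,0.0575,0.3325,0.073,0.5,0,0,-7.4,0.0575,0.3325,0.083,0.5,0,0,-7.4,0.0575,0.3325,0.083,0.5,0,0,-7.4,0.0575,0.3325,0.083,0.5]'

```text
clock: 37.6
position: [0.5064, 0.075, 0.0772]
ee_rot: [0.025, 1.0, 0.0, 0.001]
ft_force: [0.7, 0.3, -1.1]
grip_width: 0.694
grasp_force: 86.1
```

```bash
python3 - <<'E'
from h import *
held('z.png'); print(toolshift([*J(-.0236),.0465]))
E
```

```text
held [266, 284, 28, 24, 193] [279.6, 295.5] [[-0.0061  0.      0.007 ]]
held [268, 346, 25, 21, 183] [280.0, 355.7] [[-0.042   0.0002  0.0071]]
[0.50635266 0.07501982 0.07719952] 0.6936397261064443
(array([0.0011, 0.0003, 0.0308]), 'tool y angle deg', np.float64(87.09))
```

Emit:
play_rows --plan '[0,0,0,0.001,0,0.01,0.5,0,0,0,0.001,0,0.02,0.5,0,0,0,0.001,0,0.027,0.5,0,0,0,0.001,0,0.031,0.5,0,0,0,0.001,0,0.031,0.5]'

```text
clock: 38.28
position: [0.5051, 0.0752, 0.0457]
ee_rot: [0.025, 1.0, 0.0, 0.0]
ft_force: [-1.7, -0.7, 5.1]
grip_width: 0.699
grasp_force: 87.8
```

Emit:
play_rows --plan '[0,0,0,0,0,0,0.7,0,0,0,0,0,0,1,0,0,0,0,0,0,1,0,0,0,0,0,-0.03,1,0,0,0,-0.01,0,-0.08,1,0,0,0,-0.02,0,-0.13,1,0,0,0,-0.025,0,-0.165,1,0,0,0,-0.025,0,-0.165,1]'

```text
clock: 39.28
position: [0.5315, 0.0741, 0.2132]
ee_rot: [0.025, 1.0, 0.0, 0.003]
ft_force: [-0.2, -0.4, -1.1]
grip_width: 0.997
grasp_force: 0.0
```

```bash
python3 - <<'E'
from h import *
nestview('aa.png',.039); o=status.get_obs(); print(o['position'],magtarget(-.01,0,.205))
E
```

```text
cross jig xy mm -17.4 0.1 [272, 160, 16, 15, 105]
cross jig xy mm 18.4 0.1 [273, 197, 14, 15, 89]
[0.53035898 0.07388992 0.21116502] (array([-0.0471, -0.3435,  0.0062]), 'tool y angle deg', np.float64(87.09))
```

Emit:
play_rows --plan '[0,0,2,-0.005,-0.04,0,1,0,0,4,-0.012,-0.09,0,1,0,0,7.4,-0.02,-0.14,0,1,0,0,7.4,-0.027,-0.19,0,1,0,0,7.4,-0.035,-0.24,0,0.6,0,0,7.4,-0.042,-0.29,0,0.2,0,0,7.4,-0.047,-0.33,0.006,0,0,0,7.4,-0.047,-0.3435,0.006,0,0,0,7.4,-0.047,-0.3435,0.006,0,0,0,7.4,-0.047,-0.3435,0.006,0]'

```text
clock: 40.58
position: [0.5597, -0.2696, 0.2041]
ee_rot: [0.089, 0.996, 0.001, -0.0]
ft_force: [0.6, 0.1, 0.1]
grip_width: 0.003
grasp_force: 0.0
```

```bash
python3 - <<'E'
from h import *
crosses('ab2.png',.045); print(magtarget(.018,0,.0565),status.get_obs()['position'])
E
```

```text
[529, 48, 8, 19, 134] [532.1, 57.2] [ 0.4842 -0.0518] mag uv -0.1235 0.2028
[269, 177, 16, 15, 96] [276.5, 184.0] [ 0.5506 -0.2706] mag uv -0.0193 -0.0007
[270, 214, 15, 15, 102] [276.7, 221.3] [ 0.586  -0.2768] mag uv 0.0166 -0.0006
(array([-0.0285, -0.002 ,  0.1478]), 'tool y angle deg', np.float64(79.84)) [ 0.55979416 -0.26960674  0.20432414]
```

Emit:
play_rows --plan '[0,0,0,-0.0285,-0.0022,0.05,0,0,0,0,-0.0285,-0.0022,0.1,0,0,0,0,-0.0285,-0.0022,0.135,0,0,0,0,-0.0285,-0.0022,0.145,0,0,0,0,-0.0285,-0.0022,0.148,0,0,0,0,-0.0285,-0.0022,0.148,0,0,0,0,-0.024,-0.0022,0.148,0,0,0,0,-0.019,-0.0022,0.148,0,0,0,0,-0.013,-0.0022,0.148,0,0,0,0,-0.007,-0.0022,0.148,0,0,0,0,-0.001,-0.0022,0.148,0,0,0,0,0.005,-0.0022,0.148,0,0,0,0,0.01,-0.0022,0.148,0,0,0,0,0.0145,-0.0022,0.148,0,0,0,0,0.0167,-0.0022,0.148,0,0,0,0,0.0167,-0.0022,0.148,0]'

```text
clock: 42.62
position: [0.5446, -0.2704, 0.0592]
ee_rot: [0.089, 0.996, -0.001, 0.002]
ft_force: [0.4, -0.4, 7.4]
grip_width: 0.001
grasp_force: 3.6
```

Emit:
play_rows --plan '[0,0,0,0,0,-0.03,0,0,0,0,0.01,0,-0.08,0.5,0,0,0,0.02,0,-0.12,1,0,0,0,0.02,0,-0.12,1,0,0,0,0.02,0,-0.12,1]'

```text
clock: 43.25
position: [0.5231, -0.2665, 0.1768]
ee_rot: [0.089, 0.996, -0.0, 0.0]
ft_force: [0.0, 0.3, 0.1]
grip_width: 0.843
grasp_force: 0.0
```

```bash
python3 - <<'E'
from h import *
crosses('ac.png',.045); print(magtarget(-.068,0,.049),status.get_obs()['position'])
E
```

```text
[546, 91, 8, 20, 149] [549.6, 100.6] [ 0.4801 -0.0534] mag uv -0.1273 0.2006
[272, 179, 17, 16, 116] [279.8, 186.5] [ 0.5097 -0.2639] mag uv -0.0608 -0.0014
[272, 220, 16, 16, 111] [279.5, 227.4] [ 0.545  -0.2705] mag uv -0.0249 -0.0017
(array([0.0205, 0.0015, 0.127 ]), 'tool y angle deg', np.float64(79.75)) [ 0.52279379 -0.26647435  0.1759857 ]
```

Emit:
play_rows --plan '[0,0,0.3,0.0205,0,0.04,1,0,0,0.3,0.0205,0,0.08,1,0,0,0.3,0.0205,0,0.11,1,0,0,0.3,0.0205,0,0.127,1,0,0,0.3,0.0205,0,0.127,1,0,0,0.3,0.0205,0,0.127,0.5,0,0,0.3,0.0205,0,0.127,0.5,0,0,0.3,0.0205,0,0.127,0.5]'

```text
clock: 44.3
position: [0.5033, -0.2637, 0.0512]
ee_rot: [0.092, 0.996, -0.0, 0.001]
ft_force: [-4.3, 1.8, 8.6]
grip_width: 0.697
grasp_force: 84.3
```

Emit:
play_rows --plan '[0,0,0,0,0,-0.01,0.5,0,0,0,0,0,-0.03,0.5,0,0,0,0,0,-0.06,0.5,0,0,0,0,0,-0.1,0.5,0,0,0,0,0,-0.11,0.5,0,0,0,0,0,-0.11,0.5]'

```text
clock: 45.05
position: [0.503, -0.2637, 0.1601]
ee_rot: [0.092, 0.996, -0.0, 0.001]
ft_force: [-0.1, 0.0, -1.1]
grip_width: 0.696
grasp_force: 86.0
```

```bash
python3 - <<'E'
from h import *
held('ad.png'); print(toolshift([*J(-.0242),.16]))
E
```

```text
held [266, 284, 28, 24, 225] [279.7, 295.9] [[-0.0064  0.0001  0.007 ]]
held [268, 346, 25, 21, 187] [280.2, 355.8] [[-0.0421  0.0004  0.0071]]
[ 0.50298173 -0.26373075  0.16012527] 0.6962010841139115
(array([ 0.06  ,  0.3335, -0.001 ]), 'tool y angle deg', np.float64(79.4))
```

Emit:
play_rows --plan '[0,0,0,0.005,0.02,0,0.5,0,0,-2,0.012,0.06,0,0.5,0,0,-4,0.02,0.1,0,0.5,0,0,-6,0.027,0.14,0,0.5,0,0,-7.7,0.034,0.18,0,0.5,0,0,-7.7,0.041,0.22,0,0.5,0,0,-7.7,0.048,0.26,0,0.5,0,0,-7.7,0.055,0.3,0,0.5,0,0,-7.7,0.0605,0.325,0,0.5,0,0,-7.7,0.0605,0.3335,0,0.5,0,0,-7.7,0.0605,0.3335,0.02,0.5,0,0,-7.7,0.0605,0.3335,0.05,0.5,0,0,-7.7,0.0605,0.3335,0.073,0.5,0,0,-7.7,0.0605,0.3335,0.083,0.5,0,0,-7.7,0.0605,0.3335,0.083,0.5,0,0,-7.7,0.0605,0.3335,0.083,0.5]'

```text
clock: 47.1
position: [0.5051, 0.0754, 0.0772]
ee_rot: [0.025, 1.0, 0.0, 0.001]
ft_force: [-0.4, 0.6, -0.8]
grip_width: 0.698
grasp_force: 86.1
```

```bash
python3 - <<'E'
from h import *
held('ae.png'); print(toolshift([*J(-.0238),.052]))
E
```

```text
held [266, 284, 28, 24, 213] [279.6, 295.8] [[-0.0063  0.      0.007 ]]
held [268, 346, 25, 21, 184] [280.0, 355.7] [[-0.042   0.0002  0.0071]]
[0.50511713 0.07538598 0.07719924] 0.6980349718072753
(array([-0.    , -0.    ,  0.0253]), 'tool y angle deg', np.float64(87.09))
```

Emit:
play_rows --plan '[0,0,0,0,0,0.01,0.5,0,0,0,0,0,0.018,0.5,0,0,0,0,0,0.022,0.5,0,0,0,0,0,0.025,0.5,0,0,0,0,0,0.025,0.5]'

```text
clock: 47.78
position: [0.5045, 0.0754, 0.0512]
ee_rot: [0.025, 1.0, 0.0, -0.0]
ft_force: [-0.6, 0.4, -0.6]
grip_width: 0.695
grasp_force: 86.1
```

Emit:
play_rows --plan '[0,0,0,0,0,0,0.7,0,0,0,0,0,0,1,0,0,0,0,0,0,1,0,0,0,0,0,-0.03,1,0,0,0,-0.01,0,-0.08,1,0,0,0,-0.02,0,-0.13,1,0,0,0,-0.025,0,-0.16,1,0,0,0,-0.025,0,-0.16,1]'

```text
clock: 48.78
position: [0.531, 0.0744, 0.2139]
ee_rot: [0.025, 1.0, 0.0, 0.002]
ft_force: [-0.4, 0.3, -0.9]
grip_width: 1.003
grasp_force: 0.0
```

```bash
python3 - <<'E'
from h import *
nestview('af.png',.044); dial('ag.png'); o=status.get_obs(); print(o['position'],toolshift([*PIV,.2]))
E
```

```text
cross jig xy mm -17.9 -0.0 [272, 161, 15, 16, 100]
cross jig xy mm 18.1 0.1 [272, 199, 15, 14, 99]
ptr [168, 153, 6, 11, 41] [170.4, 158.0] angle 0.136 r 0.0263
ptr [145, 172, 15, 15, 89] [151.1, 178.1] angle 1.292 r 0.0266
ptr [172, 201, 24, 15, 177] [186.1, 209.8] angle -2.997 r 0.0274
blue [167, 136, 7, 15, 67] [169.9, 142.7] angle 0.138 r 0.0395
red [136, 180, 8, 4, 29] [139.1, 181.4] angle 1.523 r 0.043
[0.52925704 0.0740732  0.21092278] (array([ 0.0002, -0.0997,  0.0109]), 'tool y angle deg', np.float64(87.1))
```

All four plates are stacked: the top crosses are at jig (-17.9, 0) and (18.1, 0.1) mm, consistent with a plate top at 44 mm. Now I'll turn the leaf to red.

Emit:
play_rows --plan '[0,0,10,0,-0.03,0,1,0,0,20,0,-0.06,0,1,0,0,30,0,-0.09,0,1,0,0,40,0,-0.0997,0,1,0,0,40,0,-0.0997,0,1,0,0,40,0,-0.0997,0.04,1,0,0,40,0,-0.0997,0.08,1,0,0,40,0,-0.0997,0.11,1,0,0,40,0,-0.0997,0.125,1,0,0,40,0,-0.0997,0.125,1,0,0,40,0,-0.0997,0.125,0,0,0,40,0,-0.0997,0.125,0,0,0,40,0,-0.0997,0.125,0,0,0,40,0,-0.0997,0.125,0]' --squeeze 40

```text
clock: 50.62
position: [0.5242, -0.026, 0.0867]
ee_rot: [0.366, 0.931, -0.0, -0.0]
ft_force: [-14.0, -2.0, 26.3]
grip_width: 0.158
grasp_force: 43.1
```

```bash
python3 - <<'E'
from h import *
dial('ah.png'); print(toolshift([*PIV,.087]))
E
```

```text
ptr [239, 205, 16, 14, 84] [246.5, 211.4] angle 0.138 r 0.0262
ptr [239, 243, 12, 27, 178] [244.3, 256.5] angle 1.379 r 0.0267
ptr [309, 244, 12, 26, 178] [314.7, 257.2] angle -2.896 r 0.0268
ptr [319, 251, 8, 12, 42] [322.4, 256.3] angle -2.791 r 0.0307
blue [222, 185, 20, 18, 148] [231.5, 193.0] angle 0.137 r 0.0395
red [227, 260, 11, 12, 66] [232.9, 266.2] angle 1.525 r 0.0421
(array([ 0.0005,  0.0002, -0.0002]), 'tool y angle deg', np.float64(47.08))
```

Emit:
play_rows --plan '[0,0,0,0,0,-0.003,0,0,0,-6,0,0,-0.003,0,0,0,-13,0,0,-0.003,0,0,0,-20,0,0,-0.003,0,0,0,-27,0,0,-0.003,0,0,0,-34,0,0,-0.003,0,0,0,-41,0,0,-0.003,0,0,0,-48,0,0,-0.003,0,0,0,-55,0,0,-0.003,0,0,0,-62,0,0,-0.003,0,0,0,-69,0,0,-0.003,0,0,0,-75,0,0,-0.003,0,0,0,-80.2,0,0,-0.003,0,0,0,-80.2,0,0,-0.003,0,0,0,-80.2,0,0,-0.003,0]'

```text
clock: 52.55
position: [0.5241, -0.0256, 0.087]
ee_rot: [-0.32, 0.947, 0.0, -0.0]
ft_force: [10.1, -1.0, -27.9]
grip_width: 0.157
grasp_force: 42.5
```

```bash
python3 - <<'E'
from h import *
dial('ai.png'); print(toolshift([*PIV,.087]), status.get_obs()['joint_pos'])
E
```

```text
ptr [239, 205, 17, 15, 105] [246.6, 211.5] angle 1.528 r 0.0266
ptr [239, 242, 13, 28, 193] [244.5, 256.4] angle 2.759 r 0.0265
ptr [309, 245, 12, 25, 176] [314.8, 257.5] angle -1.489 r 0.0266
ptr [319, 250, 8, 13, 43] [322.5, 256.5] angle -1.382 r 0.0305
blue [304, 170, 17, 21, 147] [311.7, 180.1] angle 0.123 r 0.0394
red [223, 185, 18, 17, 121] [231.2, 192.8] angle 1.529 r 0.0403
(array([-0.    ,  0.0001,  0.0001]), 'tool y angle deg', np.float64(127.31)) [ 0.33062325  0.29700059 -0.41801647  1.88189837  0.14152988  0.99235494
  2.0731306 ]
```

Emit:
play_rows --plan '[0,0,0,0,0,0.0015,0,0,0,0,0,0,0.0015,0,0,0,0,0,0,0.0015,0.5,0,0,0,0,0,0.0015,0.5,0,0,0,0,0,0.0015,0.5,0,0,0,0,0,-0.03,0.6,0,0,0,0,0,-0.08,1,0,0,0,0,0,-0.14,1,0,0,0,0,0,-0.14,1,0,0,0,0,0,-0.14,1]'

```text
clock: 53.85
position: [0.5244, -0.0255, 0.2293]
ee_rot: [-0.32, 0.947, -0.0, 0.0]
ft_force: [0.6, -0.9, 0.4]
grip_width: 0.999
grasp_force: 0.0
```

```bash
python3 - <<'E'
from h import *
dial('aj.png'); save('scene','ak.png'); a=cv2.imread('pics/aj.png'); b=cv2.imread('pics/ak.png')
b2=cv2.resize(b[135:305,180:350],(300,300),interpolation=cv2.INTER_CUBIC); a2=a[:400,60:560]
cv2.imwrite('pics/fin.png',np.hstack([a2,np.vstack([b2,np.zeros((100,300,3),np.uint8)])]))
E
```

```text
ptr [256, 161, 10, 9, 38] [260.3, 164.8] angle 1.525 r 0.0263
ptr [257, 181, 8, 24, 96] [259.7, 193.3] angle 2.782 r 0.0252
blue [295, 140, 10, 13, 60] [299.2, 146.1] angle 0.126 r 0.0395
red [245, 150, 11, 10, 43] [250.6, 154.4] angle 1.527 r 0.04
```

View pics/fin.png

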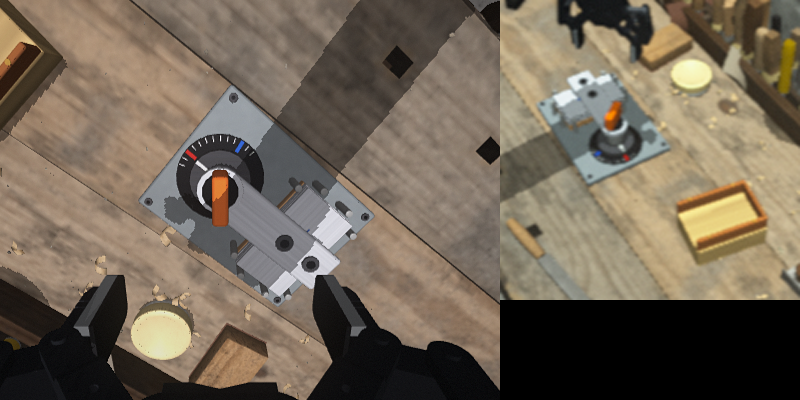

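The pointer stands on red (1.525 against 1.527), the leaf is over the stack, the magazine is empty and the gripper is clear. Handing in.

```bash
python3 -c "
from workcell import manip
print(manip.hand_in())"
```

```text
the job is handed in; nothing more can be done
None
```

The job is handed in: the backing slip and all four plates lie flat between the pins, the pointer reads on red within about 0.002 rad with the leaf over the stack, and it took about 54 s.

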